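Tip a soldered circuit board over against the edge of the soldering pad

TASK

Turn the green circuit board over onto the white ceramic soldering pad so that its parts can be checked: with the fingertips push it along the mat up against the pad's front edge, then keep pushing its rear edge up and over so that it tips up on its front edge and flips onto the pad, where it must lie flat with its parts side up. The joints are still hot, so only push it - do not pick it up or carry it - and leave the other things where they stand.

Things in the scene. Friction and masses are not known exactly. Their poses are not given: they have to be found in the camera images.
- board: Circuit board, 40 g: green laminate 60 (its x) by 70 (its y) by 2 mm; origin at the laminate's middle. Starts on the mat with its solder side (+z, silver joints 1.5 mm high) up, lying on its parts, 6 mm tall: blue terminals flush with the front edge, chips, and white trimmers that leave the last 6 mm at the rear bare. So the laminate is 6 to 8 mm above the mat. Turned over, its z axis points down.
- board_front (a point): Middle of the board's front long edge, half-way through the laminate: x = +30 mm on the board. The board's x axis points at the pad's front edge to about 15 degrees, and 15 to 50 mm of free mat lie between them at the start.
- board_rear (a point): Middle of the board's rear long edge (away from the pad), half-way through the laminate: x = -30 mm on the board
- pad: White ceramic soldering pad, fixed: 150 mm deep (x), 160 mm wide (y), 10 mm thick. Origin at the middle of its front edge at the level of the mat's top (3 mm above the bench): it reaches from x = 0 to +150 mm, y = -80 to +80 mm, and its top is 10 mm above the origin. The board lies in front of it, at negative x.
- spool: Solder spool (silver winding, black flanges) standing on the mat beside the pad, 54 mm across, 45 mm high; origin at the centre of its underside. Leave alone.
- cleaner: Gold tip cleaner standing on the mat beside the pad, 74 mm across, 47 mm high; origin at the centre of its underside. Leave alone.
- holder: Black battery holder lying on the mat beside the pad, 58 by 48 by 15 mm; origin at the centre of its underside. Leave alone.
- flux: Flux tin on the far part of the pad, 40 mm across, 18 mm high; origin at the centre of its underside. Leave alone.
Not all that is in view belongs to the job. Of the things like the board, leave any that is brown; of the rest the larger one is meant.

How it is judged:
By the outcome, as a careful person would: the job done as asked, in the order asked, and still so for the second after the job is handed in, with the robot touching nothing.
It also fails if it takes over 48 s, if anything falls off the work surface, if the arm or the gripper's body presses on something with over 40 N, if the wrist force passes 120 N, or if a joint passes its speed limit or range.

ROBOT

A 7-joint arm with a two-finger parallel gripper is mounted at the origin on the work surface. World frame = base frame: x ahead of the robot, y to its left, z up, the work surface at z = 0. Lengths are in m, angles in degrees, forces in N, time in s.
With the tool pointing down it reaches from about 0.4 to 0.75 m from the base axis. Payload 19.5 kg.
Tool frame: the origin (TCP) lies midway between the tips of the shut fingers; the grasp point (between the pads) lies 19 mm behind it; z points along the fingers, y is the line along which they close (so a half turn about z gives the same grasp; the last joint's range is limited). The gripper opens to 85 mm and grips with 20 to 120 N. Pads are 22 mm wide; open, the fingers measure 114 mm over their backs; the gripper's body (76 mm by 85 mm) begins 54 mm behind the grasp point. The pads swing forward as they close: fully open they stand 13 mm farther back than shut.
Start: joints at [-72.405, 40.479, -1.581, 85.061, 1.261, 54.483, -4.326], TCP at [0.197, 0.54, 0.231] pointing down, gripper open.
Joint ranges: [-155.06, 155.06], [-18.47, 123.98], [-90, 86.84], [0, 140.48], [-83.41, 263.41], [0, 116], [-161.91, 161.91]. Speed limits (degrees/s): [108.29, 108.29, 147.25, 147.25, 172.46, 172.46, 172.46].

INTERFACE

Orientations are given as a 3x3 rotation matrix whose columns are the frame's x, y, z axes.
In Python, from bench import bot gives the robot as it stands.
- The arm moves only by the shell command python3 -m pendant 'ROWS' [FORCE]. ROWS is text: rows parted by semicolons, each of 7 numbers parted by spaces: the shift along the world's x, y, z in mm, then the turn, a rotation vector about the world's x, y, z in degrees, then the opening, from 0 (shut) to 1 (fully open). In form: tx ty tz wx wy wz jaw; .... A call has 1 to 20 rows; each row is the pose to reach, as a shift and turn from the pose commanded when the call began; what a row does not reach only later rows make up. A row lasts 1/10 s, in which the tool goes at most 50 mm and 8.59 degrees, less where a joint would pass 70% of its speed; a pose out of reach is approached as far as the arm can. A call with a gripper value outside its range is refused whole. The fingers move at their own pace and stop on an object; FORCE is the grip in N (left out, the last holds). Time passes only in rows, so rows that repeat a pose let the fingers close. It gives the time, the measured TCP pose, the force, the opening and the grip force at its end, in the units of the state.
- bot.observe(): the state, without advancing time (a new reading comes with each control period).
- bot.capture(name): name is "side" or "top"; returns a dict with "image" (384x512x3 uint8, red, green, blue), "depth" (384x512 float32, m along the optical axis (not along the pixel's ray), 0 where there is no reading), "camera_matrix" (3x3 intrinsics, pixels), "origin" and "rotation" of the camera in the world. Camera axes: x right, y down, z forward; pixel columns grow to the right and rows downward; lengths in m; the calibration is good to about 2 mm. A picture is of the moment at which its call begins.
- bot.finish_job(): hands the job in; it is judged then, once.
Trained networks look in the newest picture that a camera, given by its name, has taken for a name from the list of things; names that differ only in an ending like _2 or _b are one class to them, and where a whole thing is asked for, a point or a joint stands for the part that bears it (a point fixed in the world has none). Each returns a list of dicts, best first, with "score" (0 to 1); they miss things now and then, are a little off and sometimes report something else, mostly with a low value. They report only what shows in the picture. A call takes as long as a camera call. They do not tell look-alikes from the thing itself.
- bot.recognise(camera, name): "rect" ([left, top, width, height] in pixels, round what is visible of it).
The state is a dict: "t": time; "joint_positions": joint angles; "joint_velocities": joint speeds; "joint_torque": joint torques, N m; "eef_pos": TCP position; "ee_rot": TCP orientation; "wrist_force": force on the tool from outside, world axes, zero at the start; "ft_torque": the same for the moment, N m; "width": finger opening in m; "finger_force": force on a finger pad.
Only numpy, scipy, OpenCV 4.12 (cv2) and the standard library are available. Lean on these libraries where they do the work, as an engineer would, in place of code of your own. Each camera call takes 0.05 s, during which the arm holds its last target. There are 200 camera calls.

## Working session

There is one attempt and no reset: what is moved stays moved. The work goes in short steps, Python scripts to look and compute and a shell command to move; the robot and the scene stay as the last step left them, time stands still between calls to the robot, and variables do not carry over. Pictures are saved under pics/ and viewed, at most 10 in all, crops included, and the job is handed in when it is done.

```bash
mkdir -p pics; ls; python3 - <<'E'
from bench import bot
import cv2,numpy as np
ims=[]
for c in ("top","side"):
    d=bot.capture(c); np.savez(f"{c}.npz",**d)
    cv2.imwrite(f"pics/{c}0.png",d["image"][:,:,::-1])
    for n in ("board","pad","spool","cleaner","holder","flux"):
        print(c,n,[(r["rect"],round(r["score"],2)) for r in bot.recognise(c,n)][:4])
    print(d["origin"],np.round(d["rotation"],3).tolist(),d["camera_matrix"].tolist())
s=bot.observe();print(s["t"],s["eef_pos"],s["ee_rot"])
E
```

```text
pics
top board [([113.3, 302.5, 28.5, 24.1], 0.97), ([238.1, 182.2, 30.6, 32.4], 0.76), ([371.2, 301.3, 28.1, 36.0], 0.7)]
top pad [([224.8, 114.7, 63.6, 57.6], 0.7), ([297.4, 135.3, 23.3, 22.5], 0.51)]
top spool [([296.5, 134.9, 26.9, 23.3], 0.7)]
top cleaner [([186.8, 130.8, 27.0, 31.1], 0.66)]
top holder []
top flux [([239.2, 183.2, 30.4, 31.7], 0.36)]
[0.31403429 0.00345069 0.90723948] [[-0.01, -0.981, 0.193], [-1.0, 0.011, 0.005], [-0.007, -0.193, -0.981]] [[350.34685312259165, 0.0, 253.1406935798597], [0.0, 350.34685312259165, 193.47932904054892], [0.0, 0.0, 1.0]]
side board [([137.2, 308.0, 29.8, 26.8], 0.92), ([143.7, 139.4, 17.2, 7.7], 0.52)]
side pad [([271.6, 163.7, 66.0, 47.5], 0.56)]
side spool [([304.6, 209.4, 23.3, 27.8], 0.86), ([270.5, 161.4, 64.9, 50.9], 0.45)]
side cleaner [([271.5, 140.5, 23.0, 24.0], 0.9), ([241.2, 182.5, 26.0, 22.9], 0.73)]
side holder [([296.2, 137.1, 19.6, 17.3], 0.65)]
side flux [([313.0, 173.6, 13.0, 10.3], 0.59)]
[ 0.33216615 -0.66817763  0.80780311] [[0.975, -0.172, 0.144], [-0.224, -0.728, 0.648], [-0.007, -0.663, -0.748]] [[358.7847613675254, 0.0, 253.02138253445344], [0.0, 358.7847613675254, 189.56271585957305], [0.0, 0.0, 1.0]]
0.7 [0.19650857 0.54033342 0.23125725] [[-9.39772578e-01  3.41800378e-01 -5.44758074e-05]
 [ 3.41800383e-01  9.39772569e-01 -1.29028982e-04]
 [ 7.09271445e-06 -1.39877751e-04 -9.99999990e-01]]
```

```bash
python3 - <<'E'
import cv2
t=cv2.imread("pics/top0.png");s=cv2.imread("pics/side0.png")
cv2.imwrite("pics/top0c.png",cv2.resize(t[100:350,90:410],(768,600),interpolation=cv2.INTER_CUBIC))
cv2.imwrite("pics/side0c.png",cv2.resize(s[120:345,120:420],(800,600),interpolation=cv2.INTER_CUBIC))
E
```

```text
(no output)
```

View pics/top0c.png

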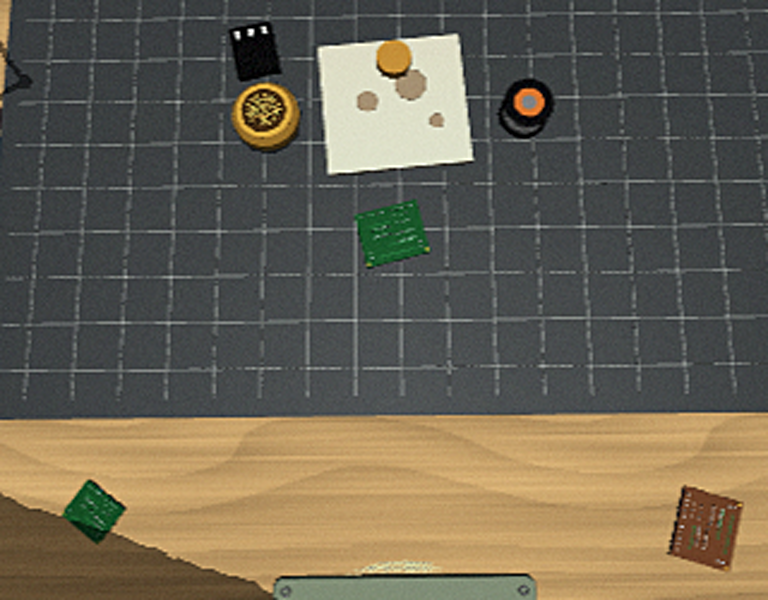

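View pics/side0c.png

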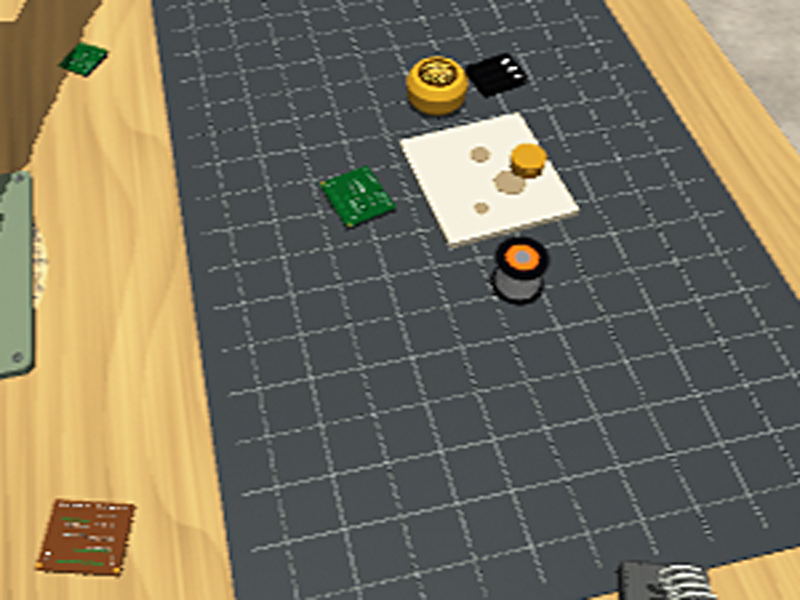

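The top view shows the green target board at crop (392,234), in front of the pad's front edge, which runs from (328,173) to (473,160). The small green and the brown look-alikes lie well away, and the spool and cleaner stand beside the pad.

```bash
cat > h.py <<'E'
import numpy as np,cv2
def ray(d,uv,z):
    K=d["camera_matrix"];R=d["rotation"];o=d["origin"]
    uv=np.atleast_2d(uv).astype(float)
    p=np.c_[uv,np.ones(len(uv))]@np.linalg.inv(K).T@R.T
    return o+p*((z-o[2])/p[:,2:3])
def green(d,box):
    h=cv2.cvtColor(d["image"],cv2.COLOR_RGB2HSV)
    m=cv2.inRange(h,(45,90,30),(85,255,255)); k=np.zeros_like(m);x,y,w,e=box;k[y:y+e,x:x+w]=255
    return m&k
def white(d,box):
    h=cv2.cvtColor(d["image"],cv2.COLOR_RGB2HSV)
    m=cv2.inRange(h,(0,0,170),(179,70,255)); k=np.zeros_like(m);x,y,w,e=box;k[y:y+e,x:x+w]=255
    m&=k
    n,l,s,_=cv2.connectedComponentsWithStats(m); return ((l==1+np.argmax(s[1:,4]))*255).astype(np.uint8)
def quad(m,d,z):
    p=ray(d,np.argwhere(m)[:,::-1],z)[:,:2].astype(np.float32)*1000
    r=cv2.minAreaRect(p); return r,cv2.boxPoints(r)
E
python3 - <<'E'
from h import *
for c,gb,wb in (("top",(225,170,60,60),(205,105,95,80)),("side",(230,175,50,40),(260,155,90,65))):
    d=dict(np.load(c+".npz"))
    for nm,m,z in (("board",green(d,gb),.011),("pad",white(d,wb),.013)):
        r,b=quad(m,d,z); print(c,nm,np.round(r[0],1),np.round(r[1],1),round(r[2],2),np.round(b,0).tolist())
E
```

```text
top board [481.9   8.3] [60.8 71.6] 14.26 [[444.0, 35.0], [461.0, -34.0], [520.0, -19.0], [503.0, 50.0]]
top pad [629.4   4.8] [149.1 160.7] 4.85 [[548.0, 79.0], [562.0, -82.0], [710.0, -69.0], [697.0, 91.0]]
side board [483.2   9. ] [62.1 72.7] 14.12 [[444.0, 37.0], [462.0, -34.0], [522.0, -19.0], [504.0, 52.0]]
side pad [631.4   4.4] [151.  161.1] 4.87 [[549.0, 78.0], [563.0, -82.0], [713.0, -69.0], [700.0, 91.0]]
```

```bash
python3 -m pendant '225 -539 -50 0 0 24.84 0.4;225 -539 -50 0 0 24.84 0.4;225 -539 -50 0 0 24.84 0.4;225 -539 -50 0 0 24.84 0.4;225 -539 -50 0 0 24.84 0.4;225 -539 -50 0 0 24.84 0.4;225 -539 -50 0 0 24.84 0.4;225 -539 -50 0 0 24.84 0.4;225 -539 -50 0 0 24.84 0.4;225 -539 -50 0 0 24.84 0.4;225 -539 -50 0 0 24.84 0.4;225 -539 -50 0 0 24.84 0.4;225 -539 -50 0 0 24.84 0.4;225 -539 -50 0 0 24.84 0.4;225 -539 -50 0 0 24.84 0.4;225 -539 -50 0 0 24.84 0.4;225 -539 -50 0 0 24.84 0.4;225 -539 -50 0 0 24.84 0.4'; python3 -c "
from bench import bot
s=bot.observe();print(s)"
```

```text
t: 2.5
eef_pos: [0.4215, 0.0018, 0.1814]
ee_rot: [[-0.996, -0.086, 0.0], [-0.086, 0.996, -0.0], [-0.0, -0.0, -1.0]]
wrist_force: [0.1, 0.2, -1.3]
width: 0.0344
finger_force: 0.0
{'t': 2.5, 'joint_positions': array([  4.82321059,  33.75877527, -15.63103769, 118.91900221,
        17.72450969,  29.48524947,  71.0913449 ]), 'joint_velocities': array([ 0.17077018,  0.09659497, -0.02629189, -0.1026386 ,  0.02713912,
        0.04796651,  0.02352917]), 'joint_torque': array([-1.75079559e-01, -6.85209918e+01, -2.39835106e+00, -1.36128357e+01,
        6.67417378e-03, -2.53390193e-03, -7.87569385e-03]), 'eef_pos': array([0.42145929, 0.00182171, 0.1813501 ]), 'ee_rot': array([[-9.96331031e-01, -8.55830750e-02,  1.16522346e-04],
       [-8.55830871e-02,  9.96331032e-01, -1.03125654e-04],
       [-1.07269019e-04, -1.12719631e-04, -9.99999988e-01]]), 'wrist_force': array([ 0.06071653,  0.15627548, -1.28428024]), 'ft_torque': array([-0.02439138,  0.02546214, -0.02517152]), 'finger_force': 0.0, 'width': 0.03440899638539148}
```

```bash
python3 -m pendant '0 0 -45 0 -6 0 0.4;0 0 -90 0.5 -6 0 0.4;0 0 -130 0.5 -6 0 0.4;0 0 -155 0.5 -6 0 0.4;0 0 -170 0.5 -6 0 0.4;0 0 -174 0.5 -6 0 0.4;0 0 -176.3 0.5 -6 0 0.4;0 0 -176.3 0.5 -6 0 0.4;0 0 -176.3 0.5 -6 0 0.4'; python3 - <<'E'
from bench import bot
from h import *
a=bot.capture("top");b=bot.capture("side")
i=cv2.resize(a["image"][140:260,190:330],(700,600),interpolation=cv2.INTER_CUBIC)
j=cv2.resize(b["image"][120:240,160:320],(800,600),interpolation=cv2.INTER_CUBIC)
cv2.imwrite("pics/s1.png",j[:,:,::-1])
E
```

```text
t: 3.4
eef_pos: [0.4507, 0.0013, 0.0273]
ee_rot: [[-0.995, -0.085, 0.054], [-0.085, 0.996, 0.009], [-0.055, 0.004, -0.998]]
wrist_force: [1.0, 0.2, 0.2]
width: 0.0343
finger_force: 0.0
```

View pics/s1.png

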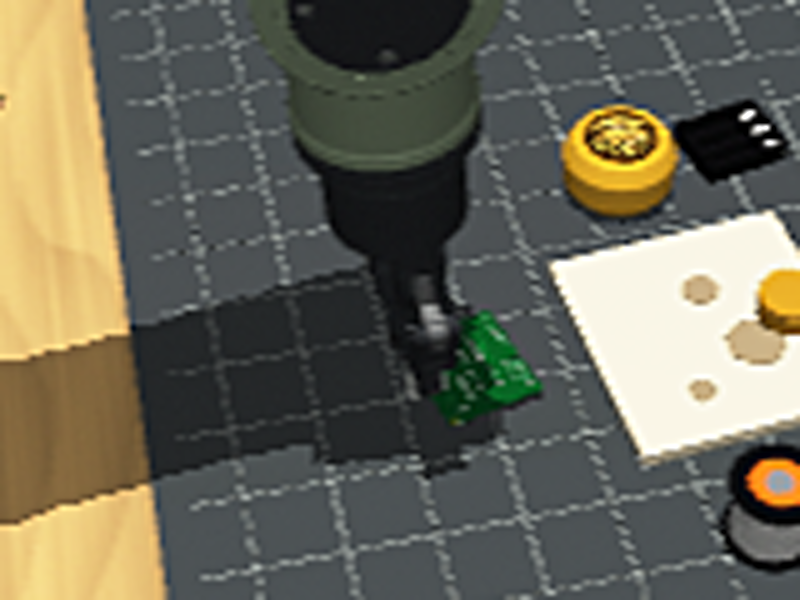

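```bash
python3 -m pendant '0 0 60 0 0 0 0.4;0 0 60 0 0 0 0.4;0 0 60 0 0 0 0.4;0 0 60 0 0 0 0.4'; python3 -c "
from bench import bot
s=bot.observe();print(s['joint_positions'].round(1))"
```

```text
t: 3.9
eef_pos: [0.4508, 0.0011, 0.0872]
ee_rot: [[-0.995, -0.085, 0.055], [-0.085, 0.996, 0.009], [-0.055, 0.004, -0.998]]
wrist_force: [-0.5, 0.1, 0.6]
width: 0.0344
finger_force: 0.0
[ -4.5  45.4   0.9 122.3  -5.7   9.2  96.6]
```

The side view shows the gripper over the board's rear edge at crop (430,390), still above it: the arm ran out of wrist range close in. I will lean the tool back 10° for the first push.

```bash
python3 -m pendant '-10 0.5 0 -0.6 6.5 0 0.4;-19 1 0 -1.1 13.1 0 0.4;-19 1 -20 -1.1 13.1 0 0.4;-19 1 -45 -1.1 13.1 0 0.4;-19 1 -65 -1.1 13.1 0 0.4;-19 1 -75 -1.1 13.1 0 0.4;-19 1 -79 -1.1 13.1 0 0.4;-19 1 -81 -1.1 13.1 0 0.4;-19 1 -81 -1.1 13.1 0 0.4;-19 1 -81 -1.1 13.1 0 0.4'; python3 - <<'E'
from bench import bot
from h import *
print(bot.observe()['joint_positions'].round(1))
b=bot.capture("side")
j=cv2.resize(b["image"][120:240,160:320],(800,600),interpolation=cv2.INTER_CUBIC)
cv2.imwrite("pics/s2.png",j[:,:,::-1])
E
```

```text
t: 4.9
eef_pos: [0.4319, 0.0021, 0.0069]
ee_rot: [[-0.981, -0.084, -0.173], [-0.083, 0.996, -0.01], [0.173, 0.004, -0.985]]
wrist_force: [0.0, -1.2, 0.4]
width: 0.0344
finger_force: 0.0
[ -5.6  57.    2.2 113.6  -5.9  19.4  96.3]
```

View pics/s2.png

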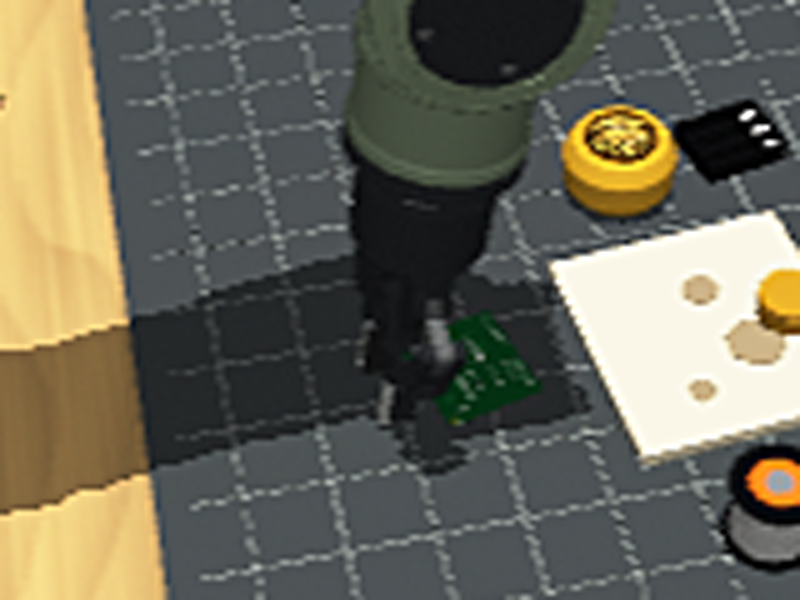

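The fingertips now stand just behind the board's rear edge, at crop (400,390). I push along the pad's x axis and straighten the tool as I go.

```bash
python3 -m pendant '3 0.3 0 0 0 0 0.4;6 0.5 0 0.1 -1 0 0.4;9 0.8 0 0.2 -2 0 0.4;12 1 0 0.2 -3 0 0.4;15 1.3 0 0.3 -4 0 0.4;18 1.5 -0.5 0.4 -5 0 0.4;21 1.8 -0.5 0.5 -6 0 0.4;24 2 -0.5 0.6 -7 0 0.4;27 2.3 -1 0.7 -8 0 0.4;30 2.5 -1 0.8 -9 0 0.4;33 2.8 -1.5 0.85 -10 0 0.4;36 3.1 -2 0.85 -10 0 0.4;39 3.3 -2 0.85 -10 0 0.4;42 3.6 -2 0.85 -10 0 0.4;45 3.8 -2 0.85 -10 0 0.4;46 3.9 -2 0.85 -10 0 0.4;46 3.9 -2 0.85 -10 0 0.4'; python3 - <<'E'
from bench import bot
from h import *
print(bot.observe()['joint_positions'].round(1))
b=bot.capture("side")
r,q=quad(green(b,(220,165,70,60)),b,.011);print(r,q)
j=cv2.resize(b["image"][140:230,210:330],(800,600),interpolation=cv2.INTER_CUBIC)
cv2.imwrite("pics/s3.png",j[:,:,::-1])
E
```

```text
t: 6.65
eef_pos: [0.4778, 0.006, 0.0044]
ee_rot: [[-0.996, -0.085, 0.0], [-0.085, 0.996, 0.004], [-0.001, 0.004, -1.0]]
wrist_force: [0.4, 0.1, 0.3]
width: 0.0344
finger_force: 0.0
[ -4.8  56.5   0.8 115.1  -6.3   8.3  96.7]
((520.1251220703125, 7.611114501953125), (60.20674133300781, 73.03857421875), 3.655756711959839) [[487.75446   42.13665 ]
 [492.41156  -30.753305]
 [552.4958   -26.914421]
 [547.8387    45.975533]]
```

View pics/s3.png

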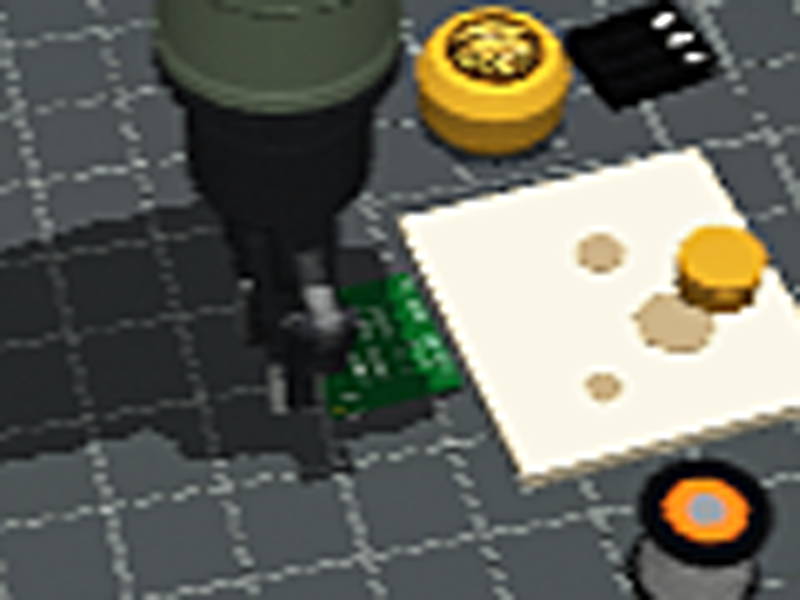

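Board now lies square, about 4 mm short of the pad's edge. I nudge it on until the force shows contact.

```bash
python3 -m pendant '1 0.1 0 0 0 0 0.4;2 0.2 0 0 0 0 0.4;3 0.3 0 0 0 0 0.4;3 0.3 0 0 0 0 0.4' | grep -E "t:|eef_pos|force"; python3 -m pendant '0.5 0 0 0 0 0 0.4;1 0.1 0 0 0 0 0.4;1 0.1 0 0 0 0 0.4' | grep -E "eef_pos|force"; python3 -m pendant '0.5 0 0 0 0 0 0.4;1 0.1 0 0 0 0 0.4;1 0.1 0 0 0 0 0.4' | grep -E "eef_pos|force"
```

```text
t: 7.1
eef_pos: [0.4808, 0.0063, 0.0044]
ee_rot: [[-0.996, -0.085, 0.0], [-0.085, 0.996, 0.004], [-0.001, 0.004, -1.0]]
wrist_force: [0.1, -0.4, 0.6]
finger_force: 0.0
eef_pos: [0.4817, 0.0064, 0.0044]
wrist_force: [-0.0, -0.2, 0.3]
finger_force: 0.0
eef_pos: [0.4827, 0.0065, 0.0044]
wrist_force: [0.3, 0.1, 1.0]
finger_force: 0.0
```

```bash
python3 -m pendant '0.5 0 0 0 0 0 0.4;1 0.1 0 0 0 0 0.4;1 0.1 0 0 0 0 0.4' | grep -E "eef_pos|force"; python3 -m pendant '0.5 0 0 0 0 0 0.4;0.5 0 0 0 0 0 0.4;0.5 0 0 0 0 0 0.4' | grep -E "eef_pos|wrist"; python3 - <<'E'
from bench import bot
from h import *
b=bot.capture("side")
r,q=quad(green(b,(220,165,70,60)),b,.011);print(r)
E
```

```text
eef_pos: [0.4838, 0.0066, 0.0044]
wrist_force: [0.9, -1.1, 0.9]
finger_force: 0.0
eef_pos: [0.4842, 0.0066, 0.0044]
wrist_force: [0.5, 0.7, -0.5]
((524.9747314453125, 8.338724136352539), (58.74158477783203, 73.06670379638672), 3.4880564212799072)
```

```bash
for i in 1; do python3 -m pendant '0.5 0 0 0 0 0 0.4;1 0.1 0 0 0 0 0.4;1 0.1 0 0 0 0 0.4' | grep -E "eef_pos|wrist"; done; python3 -m pendant '0.5 0 0 0 0 0 0.4;0.5 0 0 0 0 0 0.4;0.5 0 0 0 0 0 0.4' | grep -E "eef_pos|wrist"; python3 -m pendant '0.5 0 0 0 0 0 0.4;0.5 0 0 0 0 0 0.4;0.5 0 0 0 0 0 0.4' | grep -E "eef_pos|wrist"
```

```text
eef_pos: [0.4849, 0.0066, 0.0044]
wrist_force: [-1.0, 0.1, 1.1]
eef_pos: [0.485, 0.0066, 0.0044]
wrist_force: [-4.2, -0.7, 2.1]
eef_pos: [0.4851, 0.0066, 0.0043]
wrist_force: [-6.9, -1.1, 4.0]
```

The board bears against the pad's edge at about 7 N. Now I start the lift along an arc, keeping a slight forward push.

```bash
python3 -m pendant '0.5 0 1 0 0 0 0.4;0.5 0 2 0 0 0 0.4;0.5 0 3 0 0 0 0.4;0.5 0 4 0 0 0 0.4;0.5 0 5 0 0 0 0.4;0.5 0 5 0 0 0 0.4' | grep -E "eef_pos|wrist|t:"; python3 - <<'E'
from bench import bot
from h import *
b=bot.capture("side")
r,q=quad(green(b,(220,165,70,60)),b,.011);print(r)
j=cv2.resize(b["image"][150:225,220:320],(800,600),interpolation=cv2.INTER_CUBIC)
cv2.imwrite("pics/s4.png",j[:,:,::-1])
E
```

```text
t: 9.85
eef_pos: [0.4853, 0.0066, 0.0093]
ee_rot: [[-0.996, -0.085, -0.003], [-0.085, 0.996, 0.004], [0.002, 0.005, -1.0]]
wrist_force: [-7.6, -0.1, 0.2]
((527.16357421875, 10.34259033203125), (56.656673431396484, 73.03836059570312), 1.2704697847366333)
```

View pics/s4.png

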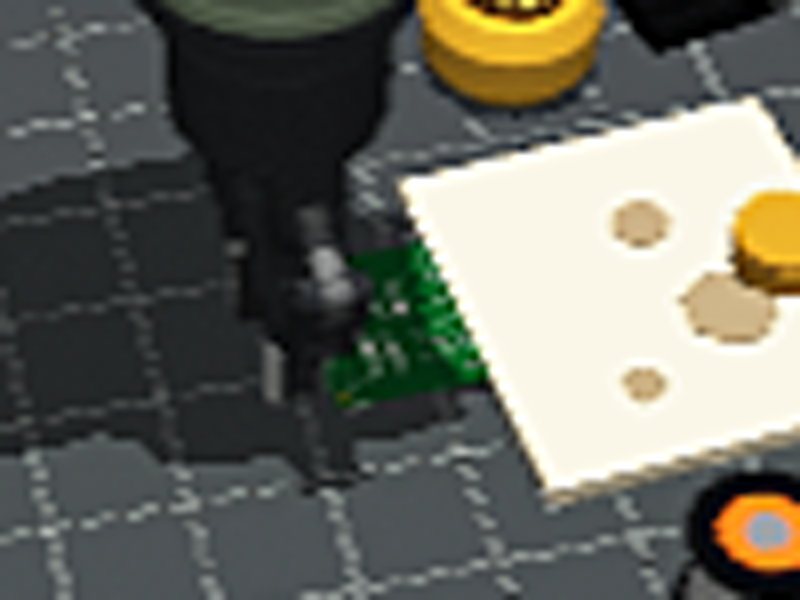

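The rear edge has risen: the near corner at crop (340,395) has lifted clear of its shadow, and the push still holds at 7.6 N. I continue the arc.

```bash
python3 -m pendant '0.1 0 1 0 0 0 0.4;0.2 0 2 0 0 0 0.4;0.3 0 3 0 0 0 0.4;0.4 0 4 0 0 0 0.4;0.5 0 5 0 0 0 0.4;0.7 0.1 6 0 0 0 0.4;0.9 0.1 7 0 0 0 0.4;1.1 0.1 8 0 0 0 0.4;1.3 0.1 9 0 0 0 0.4;1.5 0.1 10 0 0 0 0.4;1.5 0.1 10 0 0 0 0.4' | grep -E "eef_pos|wrist|t:"; cat > dep.py <<'E'
from bench import bot
from h import *
import sys
b=bot.capture("side")
m=green(b,(220,140,110,90)); uv=np.argwhere(m)[:,::-1]; z=b["depth"][uv[:,1],uv[:,0]]
uv=uv[z>0];z=z[z>0]
P=((np.c_[uv,np.ones(len(uv))]@np.linalg.inv(b["camera_matrix"]).T)*z[:,None])@b["rotation"].T+b["origin"]
c,s=np.cos(np.radians(4.85)),np.sin(np.radians(4.85))
d=(P[:,:2]-[.5555,-.0015])@np.array([[c,-s],[s,c]])
Q=np.c_[d,P[:,2]-.003]*1000
A=np.c_[Q[:,:2],np.ones(len(Q))]
k,*_=np.linalg.lstsq(A,Q[:,2],rcond=None)
for _ in range(3):
    e=abs(A@k-Q[:,2])<3; k,*_=np.linalg.lstsq(A[e],Q[e,2],rcond=None)
print("n",len(Q),"slopes deg",np.degrees(np.arctan(k[:2])).round(1),"lo",np.percentile(Q,3,axis=0).round(1),"hi",np.percentile(Q,97,axis=0).round(1))
E
python3 dep.py
```

```text
t: 11.0
eef_pos: [0.4869, 0.0068, 0.0193]
ee_rot: [[-0.996, -0.085, -0.003], [-0.085, 0.996, 0.004], [0.002, 0.005, -1.0]]
wrist_force: [-7.9, -0.5, 1.8]
n 203 slopes deg [-13.4  -2.2] lo [-54.4 -24.3   2.4] hi [-1.  45.6 23.9]
```

```bash
python3 -m pendant '0.3 0 1.2 0 0 0 0.4;0.7 0.1 2.5 0 0 0 0.4;1 0.1 3.7 0 0 0 0.4;1.4 0.1 4.9 0 0 0 0.4;1.8 0.1 6 0 0 0 0.4;2.3 0.2 7.2 0 0 0 0.4;2.8 0.2 8.3 0 0 0 0.4;3.3 0.3 9.5 0 0 0 0.4;3.8 0.3 10.6 0 0 0 0.4;4.4 0.4 11.7 0 0 0 0.4;5 0.4 12.8 0 0 0 0.4;5.5 0.5 13.9 0 0 0 0.4;6.2 0.5 15 0 0 0 0.4;6.8 0.6 16 0 0 0 0.4;7.5 0.6 17 0 0 0 0.4;8.2 0.7 18 0 0 0 0.4' | grep -E "eef_pos|wrist|t:"; python3 dep.py
```

```text
t: 12.65
eef_pos: [0.4953, 0.0074, 0.0374]
ee_rot: [[-0.996, -0.085, -0.002], [-0.085, 0.996, 0.004], [0.002, 0.005, -1.0]]
wrist_force: [-8.1, -0.3, 5.3]
n 124 slopes deg [-35.9   1.1] lo [-46.2 -28.8   4.5] hi [-1.5 38.2 64.5]
```

```bash
python3 -m pendant '1 0.1 1.3 0 0 0 0.4;2 0.2 2.6 0 0 0 0.4;3 0.3 3.9 0 0 0 0.4;4.1 0.3 5 0 0 0 0.4;5.3 0.5 6.2 0 0 0 0.4;6.5 0.6 7.4 0 0 0 0.4;7.7 0.6 8.4 0 0 0 0.4;8.9 0.7 9.4 0 0 0 0.4;10.2 0.9 10.5 0 0 0 0.4;11.5 1 11.4 0 0 0 0.4;12.9 1.1 12.4 0 0 0 0.4;14.3 1.2 13.3 0 0 0 0.4;15.7 1.3 14.1 0 0 0 0.4;17.1 1.4 14.9 0 0 0 0.4;18.6 1.6 15.7 0 0 0 0.4;20 1.7 16.4 0 0 0 0.4;21.5 1.8 17.1 0 0 0 0.4;23.1 2 17.7 0 0 0 0.4' | grep -E "eef_pos|wrist|t:"; python3 dep.py
```

```text
t: 14.5
eef_pos: [0.5196, 0.0094, 0.0552]
ee_rot: [[-0.996, -0.085, 0.0], [-0.085, 0.996, 0.004], [-0.001, 0.004, -1.0]]
wrist_force: [0.6, -0.1, -0.4]
n 14 slopes deg [-68.3 -10.8] lo [-26.8 -24.6   3.7] hi [-1.1 21.4 68.1]
```

```bash
python3 - <<'E'
from bench import bot
from h import *
a=bot.capture("top");b=bot.capture("side")
i=cv2.resize(a["image"][130:230,210:300],(400,444),interpolation=cv2.INTER_CUBIC)
j=cv2.resize(b["image"][140:230,230:310],(395,444),interpolation=cv2.INTER_CUBIC)
cv2.imwrite("pics/s5.png",np.hstack([i,j])[:,:,::-1])
E
```

```text
(no output)
```

View pics/s5.png

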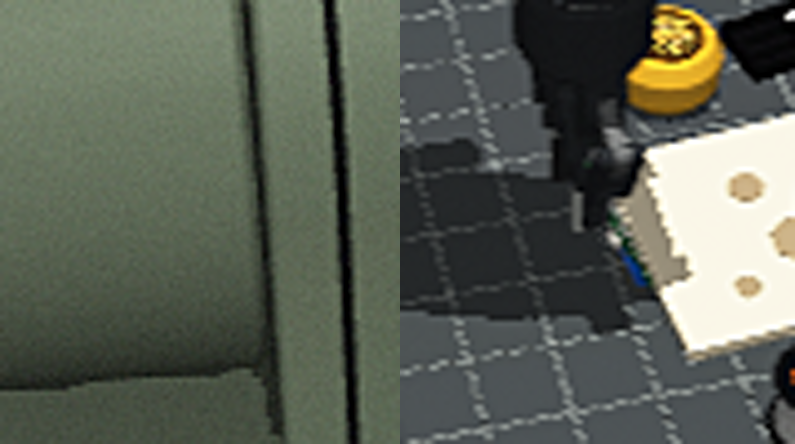

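The side half shows the board standing steeply against the pad's edge, with the blue terminals down at (635,265), its shadow on the pad and the fingers behind it. I keep pushing it up and over.

```bash
python3 -m pendant '1.6 0.1 0.5 0 0 0 0.4;3.2 0.3 1 0 0 0 0.4;4.8 0.4 1.4 0 0 0 0.4;6.4 0.5 1.8 0 0 0 0.4;8 0.7 2.2 0 0 0 0.4;9.7 0.8 2.5 0 0 0 0.4;11.4 1 2.7 0 0 0 0.4;13.1 1.1 2.9 0 0 0 0.4;14.8 1.3 3 0 0 0 0.4;16.5 1.4 3 0 0 0 0.4;18.2 1.5 3 0 0 0 0.4;20 1.7 3 0 0 0 0.4;21.8 1.9 3 0 0 0 0.4;23.5 2 3 0 0 0 0.4;25.2 2.1 3 0 0 0 0.4' | grep -E "eef_pos|wrist|t:"; python3 -m pendant '2 0.2 0 0 0 0 0.4;4 0.3 -0.5 0 0 0 0.4;6 0.5 -1 0 0 0 0.4;8 0.7 -1.5 0 0 0 0.4;10 0.9 -2 0 0 0 0.4;12 1 -2.5 0 0 0 0.4;14 1.2 -3 0 0 0 0.4;16 1.4 -3.5 0 0 0 0.4;18 1.5 -4.5 0 0 0 0.4;20 1.7 -5.5 0 0 0 0.4;22 1.9 -6.5 0 0 0 0.4;22 1.9 -6.5 0 0 0 0.4' | grep -E "eef_pos|wrist|t:"; python3 - <<'E'
from bench import bot
from h import *
b=bot.capture("side")
j=cv2.resize(b["image"][135:225,230:350],(800,600),interpolation=cv2.INTER_CUBIC)
cv2.imwrite("pics/s6.png",j[:,:,::-1])
E
```

```text
t: 16.15
eef_pos: [0.5448, 0.0116, 0.0581]
ee_rot: [[-0.996, -0.085, 0.0], [-0.085, 0.996, 0.004], [-0.001, 0.004, -1.0]]
wrist_force: [-0.2, 0.3, 0.2]
t: 17.35
eef_pos: [0.5668, 0.0135, 0.0514]
ee_rot: [[-0.996, -0.085, 0.0], [-0.085, 0.996, 0.004], [-0.0, 0.004, -1.0]]
wrist_force: [0.1, 0.5, 0.1]
```

View pics/s6.png

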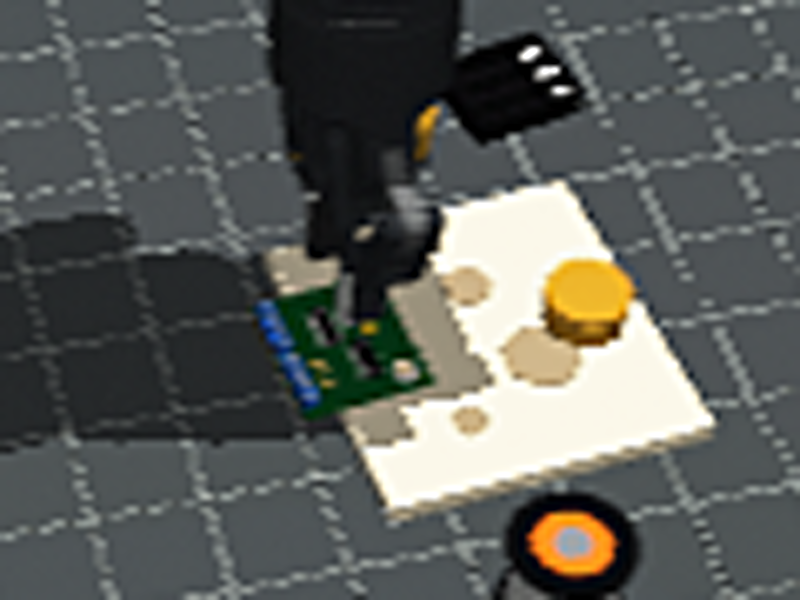

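The board has flipped onto the pad with its parts side up. The blue terminals, at crop (290,355), overhang the pad's front edge a little. I back off, measure, and push it fully on.

```bash
python3 -m pendant '0 0 20 0 0 0 0.4;0 0 30 0 0 0 0.4;-30 -2.5 30 0 0 0 0.4;-55 -4.7 30 0 0 0 0.4;-75 -6.4 30 0 0 0 0.4;-75 -6.4 20 0 0 0 0.4;-75 -6.4 20 0 0 0 0.4' | grep -E "eef_pos|wrist|t:"; python3 - <<'E'
from bench import bot
from h import *
b=bot.capture("side")
h=cv2.cvtColor(b["image"],cv2.COLOR_RGB2HSV)
k=np.zeros(h.shape[:2],np.uint8);k[165:205,262:305]=255
bl=cv2.inRange(h,(100,110,40),(130,255,255))&k
c,s=np.cos(np.radians(4.85)),np.sin(np.radians(4.85))
for n,m,z in (("board",(green(b,(262,165,40,40))|bl),.0165),("blue",bl,.020)):
    r,q=quad(m,b,z); q=(q-[555.5,-1.5])@np.array([[c,-s],[s,c]]); print(n,m.astype(bool).sum(),np.round(r[1],1),round(r[2],1),q.round(1).tolist())
np.savez("late.npz",**b)
E
python3 dep.py
```

```text
t: 18.1
eef_pos: [0.4918, 0.0071, 0.0709]
ee_rot: [[-0.996, -0.085, -0.0], [-0.085, 0.996, 0.005], [-0.0, 0.005, -1.0]]
wrist_force: [-0.5, 0.6, -0.7]
board 271 [61.5 71.6] 5.4 [[-18.7, 45.8], [-17.9, -25.8], [43.5, -25.2], [42.8, 46.4]]
blue 50 [ 9.9 63.3] 5.4 [[-18.8, 42.7], [-18.1, -20.5], [-8.3, -20.4], [-8.9, 42.8]]
n 222 slopes deg [ 2.3 -0.2] lo [ -7.5 -23.1   9.7] hi [42.  44.8 16.9]
```

```bash
python3 -m pendant '0 -3 -25 0 0 0 0.4;0 -3 -45 0 0 0 0.4;5 -2.6 -54 0 0 0 0.4;10 -2.2 -56 0 0 0 0.4;20 -1.3 -56 0 0 0 0.4;28 -0.6 -56 0 0 0 0.4;31 -0.4 -56 0 0 0 0.4;34 -0.1 -56 0 0 0 0.4;37 0.1 -56 0 0 0 0.4;40 0.4 -56 0 0 0 0.4;43 0.6 -56 0 0 0 0.4;46 0.9 -56 0 0 0 0.4;49 1.2 -56 0 0 0 0.4;52 1.4 -56 0 0 0 0.4;55 1.7 -56 0 0 0 0.4;57 1.8 -56 0 0 0 0.4;58.5 2 -56 0 0 0 0.4;58.5 2 -56 0 0 0 0.4' | grep -E "eef_pos|wrist|t:";  python3 -m pendant '-15 -1.3 0 0 0 0 0.4;-40 -3.4 0 0 0 0 0.4;-60 -5 30 0 0 0 0.4;-80 -6.8 80 0 0 0 0.4;-80 -6.8 110 0 0 0 0.4;-80 -6.8 110 0 0 0 0.4;-80 -6.8 110 0 0 0 0.4' | grep -E "eef_pos|wrist|t:"; python3 - <<'E'
from bench import bot
from h import *
b=bot.capture("side")
h=cv2.cvtColor(b["image"],cv2.COLOR_RGB2HSV)
k=np.zeros(h.shape[:2],np.uint8);k[160:210,262:320]=255
bl=cv2.inRange(h,(100,110,40),(130,255,255))&k
c,s=np.cos(np.radians(4.85)),np.sin(np.radians(4.85))
r,q=quad(green(b,(262,160,58,50))|bl,b,.0165); q=(q-[555.5,-1.5])@np.array([[c,-s],[s,c]]); print(np.round(r[1],1),round(r[2],1),q.round(1).tolist())
j=cv2.resize(b["image"][135:225,230:350],(800,600),interpolation=cv2.INTER_CUBIC)
cv2.imwrite("pics/s7.png",j[:,:,::-1])
E
python3 dep.py
```

```text
t: 20.0
eef_pos: [0.5501, 0.0091, 0.0156]
ee_rot: [[-0.996, -0.085, -0.0], [-0.085, 0.996, 0.004], [-0.0, 0.004, -1.0]]
wrist_force: [1.0, -1.0, 0.5]
t: 20.7
eef_pos: [0.4708, 0.0024, 0.126]
ee_rot: [[-0.996, -0.085, 0.002], [-0.085, 0.996, 0.005], [-0.002, 0.004, -1.0]]
wrist_force: [0.2, -0.3, -0.4]
[58.8 70.4] 0.8 [[17.1, 50.6], [12.1, -19.6], [70.7, -23.8], [75.7, 46.4]]
n 203 slopes deg [-0.9 -0.1] lo [ 22.4 -20.2  10.8] hi [72.5 46.  17.9]
```

View pics/s7.png

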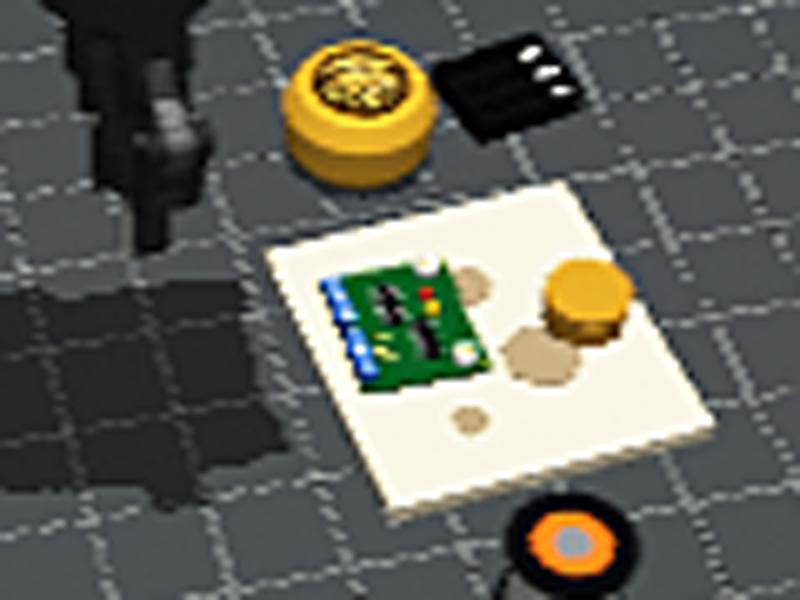

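The board lies flat on the pad, wholly on it, with its parts side up: terminals at crop (350,330), trimmers at (430,265) and (465,350). The other things are where they were and the gripper is clear, so I hand the job in.

```bash
python3 -c "
from bench import bot
print(bot.finish_job())"
```

```text
the job is handed in; nothing more can be done
None
```

The green board was pushed to the pad, tipped over its front edge and lies flat on the pad with its parts side up; the spool, cleaner, holder and flux tin were not touched, and the job was handed in at about 21 s of the 48 s allowed.

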